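# Send a glue stick down the chute into the yellow clip box

## Robot

A 6-joint arm with a two-finger parallel gripper is mounted at the origin on the work surface. World frame = base frame: x ahead of the robot, y to its left, z up, the work surface at z = 0. Lengths are in m, angles in rad, forces in N, time in s.
With the tool pointing down it reaches from about 0.375 to 0.9 m from the base axis. Payload 3.1 kg.
Tool frame: the origin (TCP) lies at the very end of the fingers, on their centre line; the grasp point (between the pads) lies 19 mm behind it; z points along the fingers, y is the direction in which the jaws open and shut (so a half turn about z gives the same grasp; the last joint's range is limited). The gripper opens to 87 mm and grips with 3 to 60 N. Pads are 19 mm wide; open, the fingers measure 117 mm over their backs; the gripper's body (75 mm by 190 mm) begins 51 mm behind the grasp point.
Start: joints at [-1.306, 0.527, 1.433, -0, 1.181, -0.178], TCP at [0.268, -0.565, 0.223] pointing down, gripper open.
Joint ranges: [-3.08, 3.08], [-0.75, 2.2], [0.22, 2.44], [-1.43, 4.57], [0, 2.65], [-2.85, 2.85]. Speed limits (rad/s): [2.79, 2.79, 3.14, 3.14, 3.14, 3.14].

## Interface

Orientations are given as a unit quaternion [x, y, z, w].
In Python, from rig import robot gives the robot as it stands. The module is installed in compiled form; this text tells all that it offers.
- The arm moves only by the tool carry_out, never from a script. Its argument "series" is a list of rows, each a list of 7 numbers: the shift along the tool's x, y, z in mm, then the turn, a rotation vector about the tool's x, y, z in degrees, then the gripper command: -1 is shut, 1 is fully open, values between are in proportion. In form: [[tx, ty, tz, rx, ry, rz, claw], ...]. A call has 1 to 8 rows; each row is the pose to reach, as a shift and turn from the pose measured when the call began, along the tool's axes at that moment; what a row does not reach only later rows make up. A row lasts 1/8 s, in which the tool goes at most 62.5 mm and 10.7 degrees, less where a joint would pass 70% of its speed; a pose out of reach is approached as far as the arm can. A call with a gripper value outside its range is refused whole. The fingers move at their own pace and stop on an object; "force" is the grip in N (left out, the last holds). Time passes only in rows, so rows that repeat a pose let the fingers close. It gives the time, the measured TCP pose, the force and the opening at its end, in the units of the state.
- robot.get_obs(): the state, without advancing time (a new reading comes with each control period).
- robot.camera(name): name is "scene" or "top" or "wrist"; returns a dict with "pixels" (384x512x3 uint8, red, green, blue), "fx", "fy", "cx", "cy" (pixels), "position" and "attitude" of the camera in the world. Camera axes: x right, y down, z forward; pixel columns grow to the right and rows downward; lengths in m; the calibration is good to about 2 mm. A picture is of the moment at which its call begins. There is no depth.
- robot.hand_in(): hands the job in, once; it reports no verdict.
The state is a dict: "time": time; "q": joint angles; "joint_velocities": joint speeds; "joint_torque": joint torques, N m; "position": TCP position; "tool_rot": TCP orientation; "ft_force": force on the tool from outside, world axes, zero at the start; "moment": the same for the moment, N m; "grip_width": finger opening in m.
Only numpy, scipy, OpenCV 4.12 (cv2) and the standard library are available. Lean on these libraries where they do the work, as an engineer would, in place of code of your own. Each camera call takes 0.05 s, during which the arm holds its last target.

## Task

Push the dowel on the caddy's turntable with the fingertips to turn it until the yellow box sits squarely under the mouth of the chute, then press the red paddle down so that the gate at the other end of the rocker lifts and the waiting glue stick rolls out into the yellow box. Finally let the paddle come back up so the gate closes. Grasp nothing, never touch the glue stick, and leave the mug, tin, clips, stapler and tape where they are.

Things in the scene. Friction and masses are not known exactly. Their poses are not given: they have to be found in the camera images.
- caddy: Fixed wooden caddy; its -x side faces the robot (yaw up to 0.2 rad). Origin on the table; z up. Base board 18 mm thick spans x -185 to 135, y -225 to 205 mm. In these axes: turntable axis at x 0, y -100 mm; rocker along x at y 20 mm, its bar's top 155 mm high, axle at x -75 mm, 150 mm high, between two posts 162 mm high.
- chute_mouth (a point): Middle of the chute floor's lower edge, 92 mm above the table, at x 0, y -20 mm of the caddy. The chute, 88 mm wide outside, slopes up from here along the caddy's +y at 12 degrees for 180 mm; its side walls are 30 mm high.
- turntable (a joint): Angle (rad) of the turntable, a birch disc of radius 110 mm with its top 38 mm above the table; positive is anticlockwise from above. At 0 the yellow box is squarely under the chute's mouth; it starts between -1.35 and -0.65, so it must be turned anticlockwise. Turns from -2.2 to 1.2 with light friction (about 1 N at the dowel); stays where left.
- peg_top (a point): Top of the dark wooden dowel that stands on the turntable, 92 mm from its axis: shaft 14 mm thick, ball 20 mm thick on top, the top 114 mm above the table, the foot at 38 mm. When the turntable is at 0 the dowel is at x = -19, y = -190 mm in the caddy's axes.
- box_floor (a point): Centre of the inner floor of the open yellow plastic box, fixed on the turntable, 55 mm from its axis, opposite side to the dowel. Inside 110 mm (its x, tangential) by 64 mm (its y, radial), walls 4 mm thick, rim 36 mm above this floor and 78 mm above the table; z up.
- rocker (a joint): Angle (rad) of the rocking lever: 0 at rest with the gate shut, grows as the paddle is pressed, stop at 0.45 with the gate about 30 mm up, fully open; the stick slips out from about 0.3. A spring brings it back when let go; about 3 N on the paddle starts it and about 7 N holds it at the stop.
- paddle_top (a point): Centre of the top of the red paddle, 44 x 44 mm and 8 mm thick, at the lever end nearest the robot: 160 mm above the table at rest, 85 mm from the axle on the side of the caddy's -x. Fully pressed it has gone down about 38 mm and 4 to 13 mm towards the axle. Nothing stands under it.
- glue_stick: White glue stick with a blue cap, 22 mm thick, 70 mm long along its x, origin at its centre. It lies across the chute and leans on the shut red gate; it rolls out when the gate is open.
- mug: Black ceramic mug of brass fasteners, 76 mm wide, 88 mm high, handle on its +y side, origin under its centre; stands on the caddy's base board on the side away from the robot. Bystander.
- stamp_tin: Pewter stamp-pad tin, 63 x 91 x 20 mm, origin under its centre, on the base board beside the paddle. Bystander.
- clip_a: Orange binder clip 32 x 16 mm, 41 mm high with its wires, origin under its centre, on the base board's corner near the turntable. Bystander.
- clip_b: A second such orange binder clip beside the first. Bystander.
- stapler: Blue and black stapler, 145 x 34 x 60 mm, origin under its centre, on the table to the robot's right. Bystander.
- tape_roll: Amber roll of tape lying flat, 90 mm across, 24 mm high, origin under its centre, on the table to the robot's left. Bystander.

How it is judged:
On the way, in this order (a step that is already met when the one before it is completed fails the run):
1. the yellow box has been turned under the chute's mouth and rests there, the gate still shut (value of joint turntable between -0.2 and 0.2 rad and velocity of joint turntable between -0.1 and 0.1 rad/s and value of joint rocker below 0.1 rad), for 0.2 s.
2. the fingers press the paddle down and the gate lifts (value of joint turntable between -0.25 and 0.25 rad and value of joint rocker above 0.2 rad and contact force between the fingers and rocker above 0.5 N), for 0.05 s.
3. the glue stick lies in the yellow box (x of glue_stick in the frame of box_floor between -0.055 and 0.055 m and y of glue_stick in the frame of box_floor between -0.034 and 0.034 m and z of glue_stick in the frame of box_floor between 0 and 0.03 m), for 0.2 s.
At the end, for the whole second after the job is handed in: The glue stick lies at rest inside the yellow box (its centre within the inner walls and less than 30 mm above the box floor), the box is still under the chute's mouth (turntable within 0.25 rad of 0), and the paddle is up with the gate shut (rocker under 0.05 rad) (all of step 3 and value of joint turntable between -0.25 and 0.25 rad and value of joint rocker below 0.05 rad and linear speed of glue_stick below 0.03 m/s); the robot touches nothing.
It fails at once if the robot touches the glue stick (contact force between any of the fingers, the arm and glue_stick above 0.3 N).
It fails at once if a bystander is pushed, lifted or knocked over (moved more than 25 mm) (distance of any of mug, stamp_tin, clip_a, clip_b, stapler, tape_roll from where it was at the start of the episode above 0.025 m).
It also fails if it takes over 51 s, if anything falls off the work surface, if the arm or the gripper's body presses on something with over 40 N, if the wrist force passes 120 N, or if a joint passes its speed limit or range.

## Working session

There is one attempt and no reset: what is moved stays moved. The work goes in short steps, Python scripts to look and compute and a tool call to move; the robot and the scene stay as the last step left them, time stands still between calls to the robot, and variables do not carry over. Pictures are saved under pics/ and viewed, and the job is handed in when it is done.

Besides the shell and the picture viewer there is one more tool, called after "Call:" as a command line: name --pt "numbers of a row" for each row, then --argument value for the rest. carry_out: Moves the arm, as the interface text tells. Its arguments: {"type":"object","properties":{"series":{"type":"array"},"force":{"type":"number"}},"required":["series"]}

```bash
mkdir -p pics; cat > h.py <<'E'
import numpy as np, cv2
from scipy.spatial.transform import Rotation as R
from rig import robot
def snap(n,f):
    c=robot.camera(n); cv2.imwrite('pics/'+f,cv2.cvtColor(np.asarray(c['pixels']),cv2.COLOR_RGB2BGR)); return c
def rot(c):
    a=np.asarray(c['attitude'],float)
    return R.from_quat(a).as_matrix() if a.size==4 else a.reshape(3,3)
def ray(c,u,v,z):
    d=rot(c)@np.array([(u-c['cx'])/c['fx'],(v-c['cy'])/c['fy'],1]); p=np.asarray(c['position'],float)
    return p+d*(z-p[2])/d[2]
def proj(c,P):
    q=rot(c).T@(np.asarray(P,float)-np.asarray(c['position'],float))
    return c['cx']+c['fx']*q[0]/q[2], c['cy']+c['fy']*q[1]/q[2]
E
python3 - <<'E'
from h import *
o=robot.get_obs()
for k in o: print(k,np.round(o[k],4))
import pickle
for n in ['scene','top']:
    c=snap(n,n+'0.png'); print(n,c['position'],c['attitude'],c['fx'],c['cx'],c['cy'])
    pickle.dump(c,open(n+'0.pkl','wb'))
E
```

```text
time 0.0
q [-1.3065  0.5285  1.4339  0.      1.1814 -0.1785]
joint_velocities [ 0.0005 -0.0026  0.0005  0.0002 -0.0005 -0.0022]
joint_torque [-4.00000e-04 -4.40043e+01 -1.76592e+01  6.32000e-02  5.81000e-02
 -2.00000e-04]
position [ 0.2676 -0.564   0.2216]
tool_rot [ 0.9756  0.2196 -0.     -0.0011]
ft_force [-0.6678  1.4728  1.159 ]
moment [-0.0044  0.034   0.072 ]
grip_width 0.0871
scene [1.34030577 0.44103366 0.99490161] [ 0.47401587  0.79025399 -0.33733721 -0.19238296] 373.8027509136592 246.35823485184844 199.09852360898813
top [0.42637944 0.0450768  1.52496897] [ 0.71659088 -0.69589493  0.04122776 -0.02297892] 404.7200059416686 250.9342374093079 190.71375503557022
```

View pics/scene0.png

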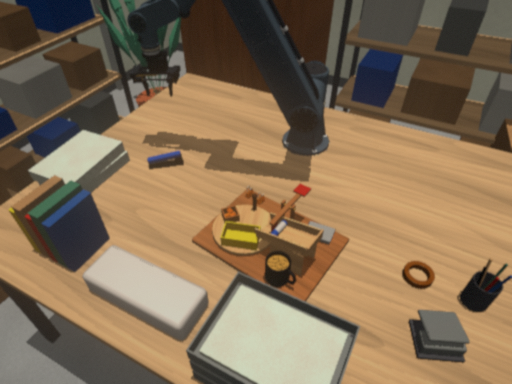

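View pics/top0.png

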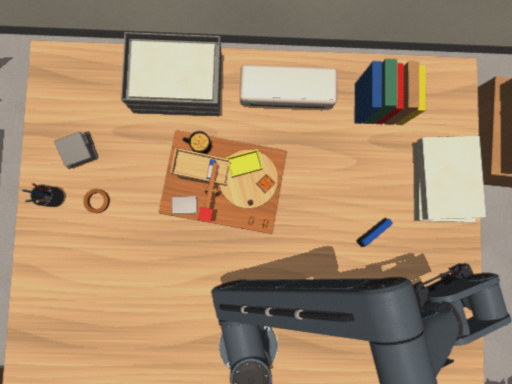

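The top view shows the caddy around (225,180): the disc at (249,178), the yellow box at (245,163), a dark dowel near (250,202) and the red paddle at (206,214). The clips are near (250–265,221). I'll enlarge both views.

```bash
python3 - <<'E'
import cv2
a=cv2.imread('pics/top0.png')[120:245,150:300]; cv2.imwrite('pics/topz.png',cv2.resize(a,None,fx=4.8,fy=4.8,interpolation=cv2.INTER_CUBIC))
a=cv2.imread('pics/scene0.png')[175:305,185:355]; cv2.imwrite('pics/scenez.png',cv2.resize(a,None,fx=4.5,fy=4.5,interpolation=cv2.INTER_CUBIC))
E
```

```text
(no output)
```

View pics/topz.png

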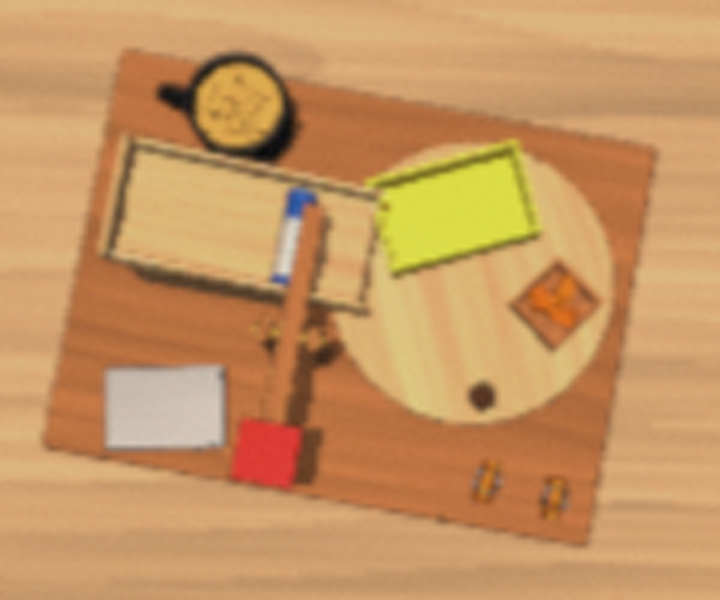

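View pics/scenez.png

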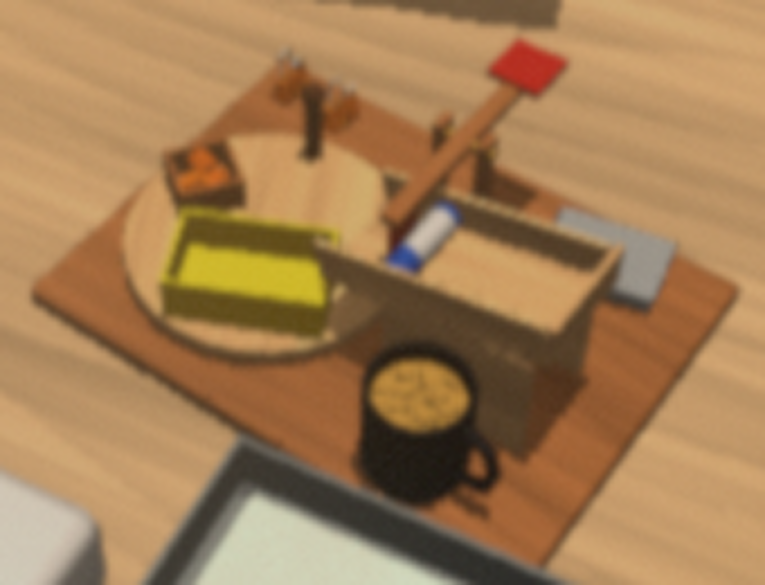

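The zoomed views give clear board corners and the dowel ball at zoom pixel (482,395). The paddle's centre is at (267,453). Next I'll work out the caddy pose and the turntable angle.

```bash
cat > m.py <<'E'
from h import *
import pickle
c=pickle.load(open('top0.pkl','rb')); s=pickle.load(open('scene0.pkl','rb'))
px=lambda x,y:(150+(x+.5)/4.8-.5,120+(y+.5)/4.8-.5)
ps=lambda x,y:(185+(x+.5)/4.5-.5,175+(y+.5)/4.5-.5)
loc=np.array([[135,205],[135,-225],[-185,-225],[-185,205]])/1e3
W=np.array([ray(c,*px(*p),.018)[:2] for p in [(122,50),(657,148),(588,545),(43,443)]])
a=loc-loc.mean(0); b=W-W.mean(0)
yaw=np.arctan2((a[:,0]*b[:,1]-a[:,1]*b[:,0]).sum(),(a*b).sum())
M=np.array([[np.cos(yaw),-np.sin(yaw)],[np.sin(yaw),np.cos(yaw)]])
t=W.mean(0)-M@loc.mean(0)
w=lambda x,y:M@np.array([x,y])/1e3+t   # caddy mm -> world m
cad=lambda P:(M.T@(np.asarray(P)[:2]-t))*1e3
if __name__=='__main__':
    print('yaw',yaw,'t',t,'res mm',np.round((W-(loc@M.T+t))*1e3,1))
    for n,p,z in [('dowel',(482,395),.107),('paddle',(267,453),.16),('clipA',(487,482),.035),('clipB',(555,496),.035),('tin',(165,408),.038),('mug',(242,103),.1),('boxrim1',(366,183),.078),('boxrim2',(518,141),.078),('boxrim3',(540,235),.078),('boxrim4',(393,275),.078),('tray',(556,306),.06)]:
        P=ray(c,*px(*p),z); print(n,np.round(P,4),np.round(cad(P),1), (np.round(np.degrees(np.arctan2(*(cad(P)-[0,-100])[::-1])),1)))
    # scene check
    for n,p,z in [('dowel',(313,92),.107),('paddle',(528,67),.16),('paddle axle..disc',(0,0),0)][:2]:
        P=ray(s,*ps(*p),z); print('scene',n,np.round(P,4),np.round(cad(P),1))
E
python3 m.py
```

```text
yaw -0.15192789373358864 t [0.6238054  0.11895628] res mm [[-3.  -0.3]
 [-1.9  1.8]
 [ 1.7  0.6]
 [ 3.2 -2. ]]
dowel [0.5166 0.0124 0.107 ] [ -89.8 -121.6] -166.5
paddle [0.4681 0.1629 0.16  ] [-160.6   19.9] 143.3
clipA [0.4546 0.005  0.035 ] [-150.  -138.3] -165.7
clipB [ 0.4454 -0.0474  0.035 ] [-151.2 -191.4] -148.8
tin [0.5038 0.2523 0.038 ] [-138.8  113.7] 123.0
mug [0.7288 0.1965 0.1   ] [92.1 92.6] 64.4
boxrim1 [0.6756 0.1035 0.078 ] [53.5 -7.5] 60.0
boxrim2 [ 0.7114 -0.0101  0.078 ] [ 106.1 -114.3] -7.7
boxrim3 [ 0.6403 -0.0285  0.078 ] [  38.6 -143.3] -48.3
boxrim4 [0.6065 0.0809 0.078 ] [-11.3 -40.2] 100.7
tray [ 0.5889 -0.043   0.06  ] [ -10.  -165.4] -98.7
scene dowel [0.5172 0.0094 0.107 ] [ -88.8 -124.4]
scene paddle [0.4708 0.1616 0.16  ] [-157.7   19. ]
```

```bash
cat > plan.py <<'E'
from m import *
def pose():
    o=robot.get_obs(); return np.array(o['position']),R.from_quat(o['tool_rot']),o
def row(P,yawy,show=True):
    """row numbers for TCP at P with tool down and tool-y yaw yawy (deg world)"""
    p,r,o=pose(); a=np.radians(yawy); y=np.array([np.cos(a),np.sin(a),0]); z=np.array([0,0,-1]); x=np.cross(y,z)
    T=R.from_matrix(np.c_[x,y,z]); return np.r_[r.inv().apply(np.asarray(P)-p)*1e3,np.degrees((r.inv()*T).as_rotvec())]
yd=np.degrees(yaw)
def peg(th,off,z,rad=92):
    "finger pose behind dowel when dowel at caddy angle th deg"
    a=np.radians(th); q=np.array([0,-100])+rad*np.array([np.cos(a),np.sin(a)])-off*np.array([-np.sin(a),np.cos(a)])
    return np.r_[w(*q),z], th+yd+180
E
python3 - <<'E'
from plan import *
np.set_printoptions(suppress=True)
P,y=peg(-165.5,38,.20); print(P,y,np.round(row(P,y),1))
P,y=peg(-165.5,38,.088); print(P,y,np.round(row(P,y),1))
print(pose()[0])
E
```

```text
[0.51330423 0.04862449 0.2       ] 5.795172898753293 [ 484.5 -448.3   22.7   -0.1   -0.1  -70.4]
[0.51330423 0.04862449 0.088     ] 5.795172898753293 [ 484.4 -448.1  134.7   -0.1   -0.1  -70.4]
[ 0.2676562  -0.56405876  0.22167091]
```

Call:
carry_out --pt "484 -448 20 0 0 -70 -1" --pt "484 -448 20 0 0 -70 -1" --pt "484 -448 20 0 0 -70 -1" --pt "484 -448 20 0 0 -70 -1" --pt "484 -448 20 0 0 -70 -1" --pt "484 -448 20 0 0 -70 -1" --pt "484 -448 20 0 0 -70 -1" --pt "484 -448 20 0 0 -70 -1" --force 20

```text
time: 1.1
position: [0.4539, -0.0988, 0.2074]
tool_rot: [0.673, 0.74, 0.001, -0.001]
ft_force: [0.8, 0.2, 0.4]
grip_width: 0.0154
```

```bash
python3 - <<'E'
from plan import *
np.set_printoptions(suppress=True)
for z in (.2,.088):
    P,y=peg(-165.5,38,z); print(P,y,np.round(row(P,y),1))
print(pose()[0],pose()[2]['grip_width'])
E
```

```text
[0.51330423 0.04862449 0.2       ] 5.795172898753293 [141.1  73.    7.6  -0.   -0.1  -0.4]
[0.51330423 0.04862449 0.088     ] 5.795172898753293 [140.9  73.  119.6  -0.   -0.1  -0.4]
[ 0.45386887 -0.09875605  0.20737873] 0.015413975808259855
```

Call:
carry_out --pt "141 73 5 0 0 0 -1" --pt "141 73 5 0 0 0 -1" --pt "141 73 5 0 0 0 -1" --pt "141 73 5 0 0 0 -1" --pt "141 73 45 0 0 0 -1" --pt "141 73 85 0 0 0 -1" --pt "141 73 105 0 0 0 -1" --pt "141 73 105 0 0 0 -1"

```text
time: 2.1
position: [0.5115, 0.0476, 0.1011]
tool_rot: [0.674, 0.739, -0.001, -0.003]
ft_force: [0.2, 0.0, 0.5]
grip_width: 0.0003
```

```bash
python3 - <<'E'
from plan import *
np.set_printoptions(suppress=True)
P,y=peg(-165.5,38,.088); print(P,y,np.round(row(P,y),1))
p,r,o=pose(); print(p,o['grip_width'],cad(p))
for n in ['top','scene','wrist']:
    c=snap(n,n+'1.png')
    if n=='wrist': continue
    u,v=proj(c,[*w(-90,-100),.1]); u,v=int(u),int(v)
    a=cv2.imread(f'pics/{n}1.png')[v-50:v+50,u-65:u+65]; cv2.imwrite(f'pics/{n}1z.png',cv2.resize(a,None,fx=5,fy=5,interpolation=cv2.INTER_CUBIC)); print(n,u,v)
E
```

```text
[0.51330423 0.04862449 0.088     ] 5.795172898753293 [ 0.8  2.  13.1 -0.3 -0.1 -0.5]
[0.51148534 0.0476163  0.10113903] 0.00032393671165352467 [-100.22937458  -87.51720793]
top 243 200
scene 260 199
```

View pics/scene1z.png

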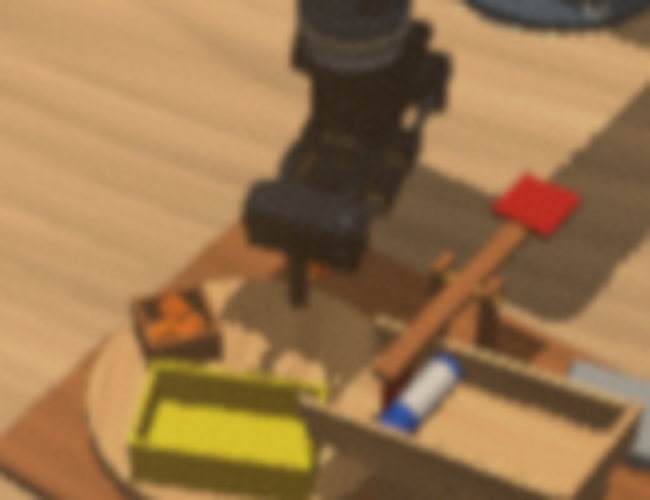

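View pics/wrist1.png

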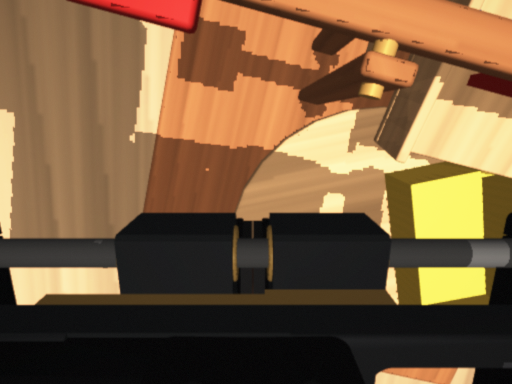

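The hand is beside the dowel on its caddy +y side and clear of the paddle and chute. Next I'll plan the arc with the fingers turning along with the turntable.

```bash
python3 - <<'E'
from plan import *
np.set_printoptions(suppress=True)
for d,off in [(0,38),(0,28),(0,20),(6,20),(12,20),(18,20),(24,20),(30,20)]:
    P,y=peg(-165.5+d,off,.088); print(np.round(row(P,y),1))
E
```

```text
[ 0.8 -0.5 15.5  0.1 -0.1 -0.5]
[-9.2 -0.5 15.5  0.1 -0.1 -0.5]
[-17.2  -0.4  15.5   0.1  -0.1  -0.5]
[-27.   -1.9  15.4   0.1  -0.1  -6.5]
[-36.8  -2.4  15.4   0.1  -0.1 -12.5]
[-46.7  -1.8  15.4   0.1  -0.1 -18.5]
[-56.4  -0.3  15.4   0.1  -0.1 -24.5]
[-65.9   2.3  15.4   0.1  -0.1 -30.5]
```

Call:
carry_out --pt "1 0 15 0 0 0 -1" --pt "-9 0 15 0 0 0 -1" --pt "-17 0 15 0 0 -1 -1" --pt "-27 -2 15 0 0 -6 -1" --pt "-37 -2 15 0 0 -12 -1" --pt "-47 -2 15 0 0 -18 -1" --pt "-56 0 15 0 0 -24 -1" --pt "-66 2 15 0 0 -30 -1"

```text
time: 3.25
position: [0.5217, -0.0182, 0.0886]
tool_rot: [0.458, 0.889, 0.001, -0.0]
ft_force: [-0.6, 0.7, -0.4]
grip_width: 0.0006
```

```bash
python3 - <<'E'
from plan import *
np.set_printoptions(suppress=True)
for d in (30,36,42,48,52,55,57,57):
    P,y=peg(-165.5+d,20,.088); print(np.round(row(P,y),1))
p,r,o=pose(); print(p,o['ft_force'])
for n in ['top','scene']:
    c=snap(n,n+'2.png')
    u,v=proj(c,[*w(-60,-100),.1]); u,v=int(u),int(v)
    a=cv2.imread(f'pics/{n}2.png')[v-50:v+50,u-65:u+65]; cv2.imwrite(f'pics/{n}2z.png',cv2.resize(a,None,fx=5,fy=5,interpolation=cv2.INTER_CUBIC)); print(n,u,v)
E
```

```text
[ 0.2  0.9  0.6  0.1 -0.1 -0.3]
[-9.5 -0.6  0.5  0.1 -0.1 -6.3]
[-19.4  -1.2   0.5   0.1  -0.1 -12.3]
[-29.2  -0.6   0.5   0.1  -0.1 -18.3]
[-35.7   0.3   0.5   0.1  -0.1 -22.3]
[-40.6   1.2   0.5   0.1  -0.1 -25.3]
[-43.7   2.    0.5   0.1  -0.1 -27.3]
[-43.7   2.    0.5   0.1  -0.1 -27.3]
[ 0.52173818 -0.01816219  0.08856062] [-0.64874807  0.66823874 -0.38480085]
top 245 192
scene 254 204
```

View pics/scene2z.png

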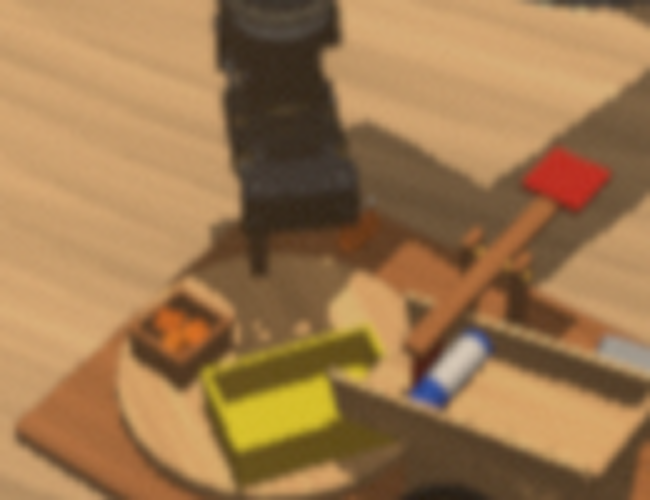

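The disc is turning, with the box swinging towards the chute and the dowel still just ahead of the fingers. I'll continue.

Call:
carry_out --pt "0 1 0 0 0 0 -1" --pt "-9 -1 0 0 0 -6 -1" --pt "-19 -1 0 0 0 -12 -1" --pt "-29 -1 0 0 0 -18 -1" --pt "-36 0 0 0 0 -22 -1" --pt "-41 1 0 0 0 -25 -1" --pt "-44 2 0 0 0 -27 -1" --pt "-44 2 0 0 0 -27 -1"

```text
time: 4.35
position: [0.55, -0.0537, 0.0887]
tool_rot: [0.24, 0.971, 0.001, 0.001]
ft_force: [-0.8, 0.1, -0.6]
grip_width: 0.0006
```

```bash
python3 - <<'E'
from plan import *
np.set_printoptions(suppress=True)
for d in (57,60,63.6,65):
    P,y=peg(-165.5+d,20,.088); print(np.round(row(P,y),1))
p,r,o=pose(); print(p,o['ft_force'])
for n in ['top','scene']:
    c=snap(n,n+'3.png'); pickle.dump(c,open(n+'3.pkl','wb'))
    u,v=proj(c,[*w(-20,-100),.1]); u,v=int(u),int(v)
    a=cv2.imread(f'pics/{n}3.png')[v-50:v+50,u-65:u+65]; cv2.imwrite(f'pics/{n}3z.png',cv2.resize(a,None,fx=5,fy=5,interpolation=cv2.INTER_CUBIC)); print(n,u,v)
    print([np.round(proj(c,[*w(*q),h/1e3]),1) for q,h in [((-19,-190),104),((59,-9),78),((-59,-9),78),((-59,-81),78),((59,-81),78)]])
E
```

```text
[ 1.5  0.5  0.7  0.1  0.1 -0.6]
[-3.3 -0.4  0.7  0.1  0.1 -3.6]
[-9.2 -1.1  0.7  0.1  0.1 -7.2]
[-11.5  -1.3   0.7   0.1   0.1  -8.6]
[ 0.54995323 -0.05370878  0.08870929] [-0.75569355  0.07978701 -0.55916809]
top 247 181
[array([272.6, 185.8]), array([226.6, 156.3]), array([220.5, 188.3]), array([240.2, 191.9]), array([246.2, 159.9])]
scene 247 211
[array([226.6, 199.2]), array([255.9, 243.1]), array([277. , 220.6]), array([259.3, 211.3]), array([237.9, 232.7])]
```

View pics/scene3z.png

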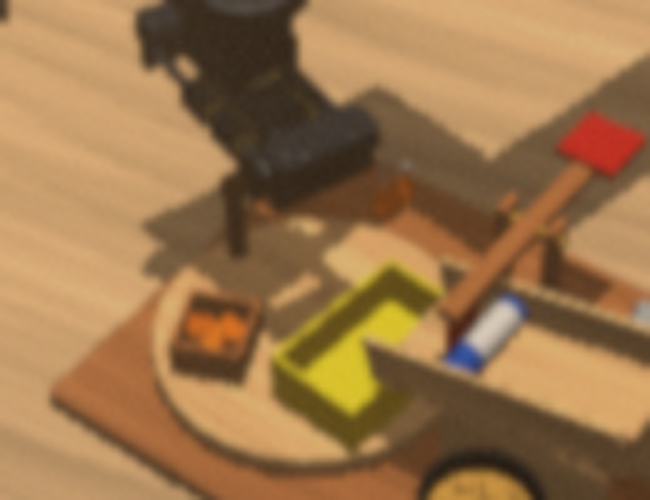

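View pics/top3z.png

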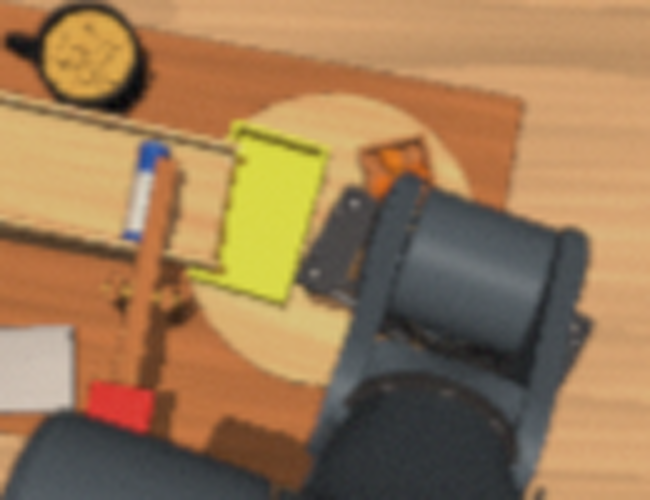

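The box is nearly under the mouth; its far long edge runs from zoom pixel (328,148) to (283,303) in the top view. I'll measure its angle.

```bash
python3 - <<'E'
from plan import *
c=pickle.load(open('top3.pkl','rb'))
f=lambda x,y:(247-65+(x+.5)/5-.5,181-50+(y+.5)/5-.5)
A=cad(ray(c,*f(328,148),.078));B=cad(ray(c,*f(283,303),.078)); d=A-B
print(A,B,np.degrees(np.arctan2(d[1],d[0])),np.linalg.norm(d))
s=pickle.load(open('scene3.pkl','rb'))
g=lambda x,y:(247-65+(x+.5)/5-.5,211-50+(y+.5)/5-.5)
A=cad(ray(s,*g(275,352),.078));B=cad(ray(s,*g(393,263),.078)); d=A-B
print(A,B,np.degrees(np.arctan2(d[1],d[0])),np.linalg.norm(d))
A=cad(ray(s,*g(234,180),.108));d=A-[0,-100];print('dowel',A,np.degrees(np.arctan2(d[1],d[0]))+101.9)
E
```

```text
[ 58.76758619 -84.8887331 ] [-57.77078489 -73.36683645] -5.646360047692096 117.10655846672363
[ 55.82497646 -88.64363591] [-53.73920543 -73.44138174] -7.899470302072848 110.6138259259805
dowel [ -29.61389773 -190.44463894] -6.229775791691409
```

Both views put the turntable about 6 degrees short, as planned, so I'll finish the turn gently and then back off.

Call:
carry_out --pt "-2 0 0 0 0 -2 -1" --pt "-4 0 0 0 0 -4 -1" --pt "-6 -1 0 0 0 -5 -1" --pt "-8 -1 0 0 0 -6 -1" --pt "-9 -1 0 0 0 -7 -1" --pt "-9 -1 0 0 0 -7 -1" --pt "-9 -1 0 0 0 -7 -1"

```text
time: 5.32
position: [0.5576, -0.0587, 0.0888]
tool_rot: [0.18, 0.984, 0.001, 0.002]
ft_force: [-0.4, 0.6, -1.0]
grip_width: 0.0004
```

Call:
carry_out --pt "8 0 0 0 0 0 -1" --pt "20 0 0 0 0 0 -1" --pt "30 0 -10 0 0 0 -1" --pt "40 0 -50 0 0 0 -1" --pt "40 0 -100 0 0 0 -1" --pt "40 0 -130 0 0 0 -1" --pt "40 0 -130 0 0 0 -1"

```text
time: 6.2
position: [0.5209, -0.0448, 0.2219]
tool_rot: [0.18, 0.984, 0.0, 0.005]
ft_force: [-0.5, 0.5, -0.9]
grip_width: 0.0007
```

```bash
python3 - <<'E'
from plan import *
np.set_printoptions(suppress=True)
p,r,o=pose(); print(p,o['ft_force'],o['time'])
for z in (.2,.17,.16,.15,.14,.13,.12): print(np.round(row([*w(-159,20),z],81.3),1))
for n in ['top','scene']:
    c=snap(n,n+'4.png'); pickle.dump(c,open(n+'4.pkl','wb'))
    u,v=proj(c,[*w(-20,-100),.1]); u,v=int(u),int(v)
    a=cv2.imread(f'pics/{n}4.png')[v-50:v+50,u-65:u+65]; cv2.imwrite(f'pics/{n}4z.png',cv2.resize(a,None,fx=5,fy=5,interpolation=cv2.INTER_CUBIC)); print(n,u,v)
E
```

```text
[ 0.52094847 -0.04480133  0.22187001] [-0.53342919  0.52443363 -0.94109715] 6.2
[121.7 175.9  21.1   0.1   0.6 -12. ]
[122.  175.8  51.1   0.1   0.6 -12. ]
[122.1 175.8  61.1   0.1   0.6 -12. ]
[122.2 175.8  71.1   0.1   0.6 -12. ]
[122.3 175.8  81.1   0.1   0.6 -12. ]
[122.4 175.7  91.1   0.1   0.6 -12. ]
[122.5 175.7 101.1   0.1   0.6 -12. ]
top 247 181
scene 247 211
```

View pics/scene4z.png

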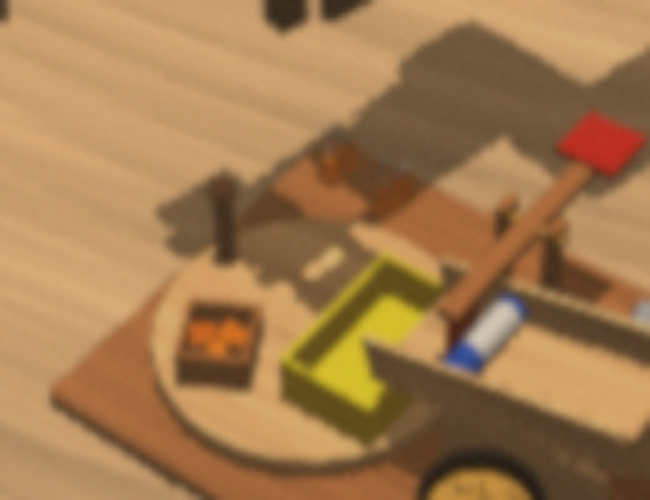

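View pics/top4z.png

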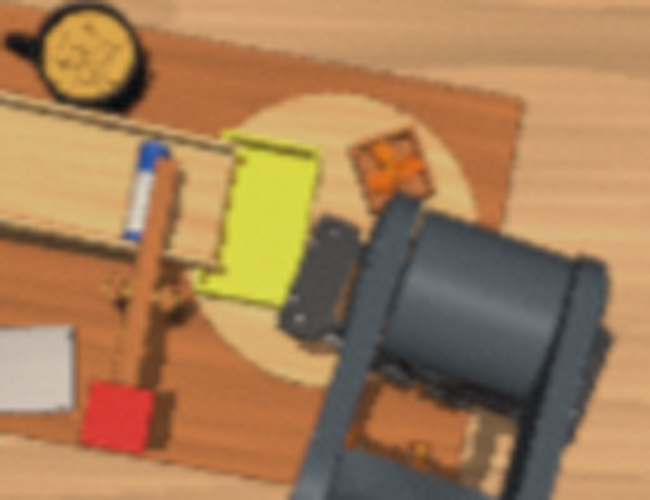

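```bash
python3 - <<'E'
from plan import *
c=pickle.load(open('top4.pkl','rb'))
f=lambda x,y:(247-65+(x+.5)/5-.5,181-50+(y+.5)/5-.5)
A=cad(ray(c,*f(319,150),.078));B=cad(ray(c,*f(279,307),.078)); d=A-B
print(A,B,np.degrees(np.arctan2(d[1],d[0])),np.linalg.norm(d))
s=pickle.load(open('scene4.pkl','rb'))
g=lambda x,y:(247-65+(x+.5)/5-.5,211-50+(y+.5)/5-.5)
A=cad(ray(s,*g(284,360),.078));B=cad(ray(s,*g(380,255),.078)); d=A-B
print(A,B,np.degrees(np.arctan2(d[1],d[0])),np.linalg.norm(d))
A=cad(ray(s,*g(223,184),.108));d=A-[0,-100];print('dowel',A,np.degrees(np.arctan2(d[1],d[0]))+101.9)
print(cad(ray(s,*g(603,146),.16)),cad(ray(c,*f(118,417),.16)))
E
```

```text
[ 56.13588911 -78.75555778] [-61.12410678 -71.07012185] -3.7499074352730095 117.51158479258126
[ 57.71210407 -79.77883269] [-54.59800932 -84.90966164] 2.6157090909451814 112.42725191798225
dowel [ -22.10362193 -194.02631785] -1.3288458853892706
[-156.96612584   20.42850748] [-160.65595993   19.95674766]
```

The turntable measures about -1 degree (the estimates range from -3.7 to +2.6), which is well within tolerance. Next I'll move above the paddle.

Call:
carry_out --pt "122 176 22 0 0 -12 -1" --pt "122 176 22 0 0 -12 -1" --pt "122 176 22 0 0 -12 -1" --pt "122 176 22 0 0 -12 -1" --pt "122 176 22 0 0 -12 -1" --pt "122 176 32 0 0 -12 -1" --pt "122 176 42 0 0 -12 -1" --pt "122 176 42 0 0 -12 -1"

```text
time: 7.3
position: [0.4668, 0.1625, 0.1755]
tool_rot: [0.077, 0.997, 0.0, 0.0]
ft_force: [0.9, 0.2, 0.9]
grip_width: 0.0009
```

```bash
python3 - <<'E'
from plan import *
np.set_printoptions(suppress=True)
p,r,o=pose(); print(p,cad(p),o['ft_force'],o['time'])
for x,z in ((-159,.165),(-158,.152),(-156,.142),(-154,.134),(-152,.127)): print(np.round(row([*w(x,20),z],81.3),1))
for n in ['scene','wrist']:
    c=snap(n,n+'5.png')
E
```

```text
[0.46679112 0.16245363 0.17546082] [-161.78872265   19.23312186] [0.88488022 0.22674172 0.88187616] 7.3
[-2.8  0.8 10.5  0.   0.  -0.2]
[-3.8  0.8 23.5  0.   0.  -0.2]
[-5.8  0.8 33.5  0.   0.  -0.2]
[-7.8  0.8 41.5  0.   0.  -0.2]
[-9.8  0.8 48.5  0.   0.  -0.2]
```

View pics/wrist5.png

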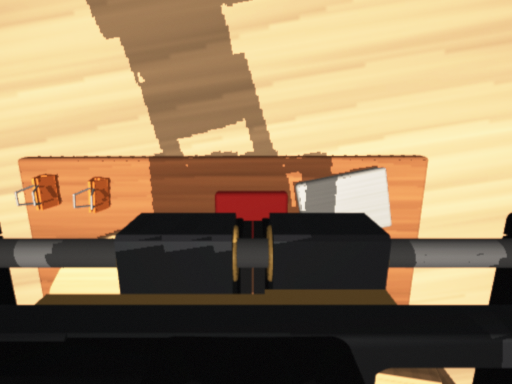

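The wrist view shows the closed fingers centred over the red paddle at about (252,205). I'll press it now.

Call:
carry_out --pt "-3 1 10 0 0 0 -1" --pt "-4 1 18 0 0 0 -1" --pt "-4 1 24 0 0 0 -1" --pt "-6 1 33 0 0 0 -1" --pt "-8 1 41 0 0 0 -1" --pt "-10 1 48 0 0 0 -1" --pt "-10 1 48 0 0 0 -1"

```text
time: 8.28
position: [0.4751, 0.1626, 0.1281]
tool_rot: [0.077, 0.997, 0.0, -0.002]
ft_force: [-4.2, 0.4, 5.5]
grip_width: 0.0001
```

```bash
python3 - <<'E'
from plan import *
np.set_printoptions(suppress=True)
p,r,o=pose(); print(p,cad(p),o['ft_force'],o['time'])
for n in ['scene']:
    c=snap(n,n+'6.png')
    a=cv2.imread(f'pics/{n}6.png')[150:270,185:345]; cv2.imwrite(f'pics/{n}6z.png',cv2.resize(a,None,fx=4.8,fy=4.8,interpolation=cv2.INTER_CUBIC))
E
```

```text
[0.47506598 0.16261311 0.12805411] [-153.63331821   20.64311531] [-4.17905996  0.35601967  5.48735741] 8.275
```

View pics/scene6z.png

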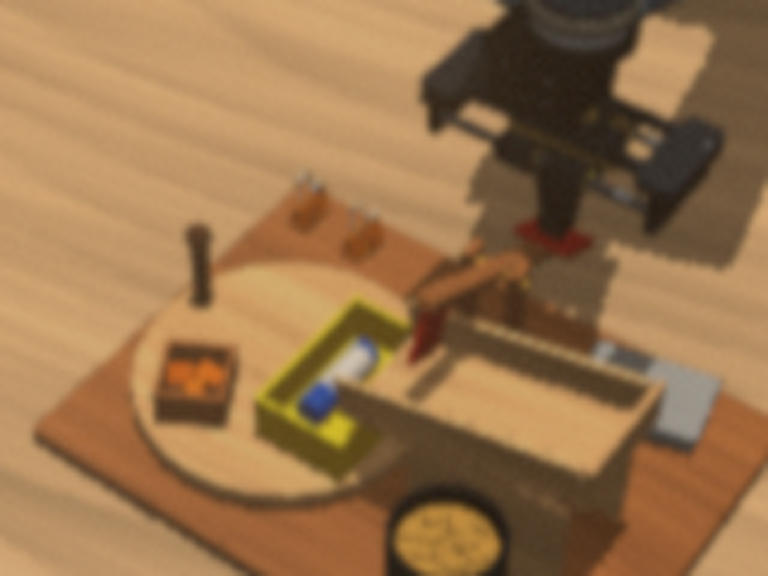

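The gate is up and the stick has rolled into the yellow box, at about (340,378) in the zoomed view. I'll hold briefly, then release the paddle slowly.

Call:
carry_out --pt "0 0 0 0 0 0 -1" --pt "1 0 -6 0 0 0 -1" --pt "3 0 -14 0 0 0 -1" --pt "5 0 -22 0 0 0 -1" --pt "6 0 -29 0 0 0 -1" --pt "7 0 -36 0 0 0 -1" --pt "7 0 -50 0 0 0 -1" --pt "7 0 -70 0 0 0 -1"

```text
time: 9.32
position: [0.467, 0.1636, 0.1981]
tool_rot: [0.077, 0.997, 0.0, -0.003]
ft_force: [-0.0, -0.5, -0.4]
grip_width: 0.0008
```

Call:
carry_out --pt "0 0 -30 0 0 0 -1" --pt "30 0 -60 0 0 0 -1" --pt "60 0 -60 0 0 0 -1" --pt "60 0 -60 0 0 0 -1" --pt "60 0 -60 0 0 0 -1"

```text
time: 9.95
position: [0.4086, 0.1728, 0.2586]
tool_rot: [0.077, 0.997, 0.0, -0.003]
ft_force: [0.1, -0.2, 0.5]
grip_width: 0.0004
```

```bash
python3 - <<'E'
from plan import *
np.set_printoptions(suppress=True)
p,r,o=pose(); print(p,cad(p),o['ft_force'],o['time'])
for n in ['scene','top']:
    c=snap(n,n+'7.png'); pickle.dump(c,open(n+'7.pkl','wb'))
    a=cv2.imread(f'pics/{n}7.png')
    a=a[150:270,185:345] if n=='scene' else a[120:240,150:310]
    cv2.imwrite(f'pics/{n}7z.png',cv2.resize(a,None,fx=4.8,fy=4.8,interpolation=cv2.INTER_CUBIC))
E
```

```text
[0.40863135 0.17284317 0.25864485] [-220.85095226   20.7008496 ] [ 0.11589173 -0.18825493  0.49764196] 9.95
```

View pics/scene7z.png

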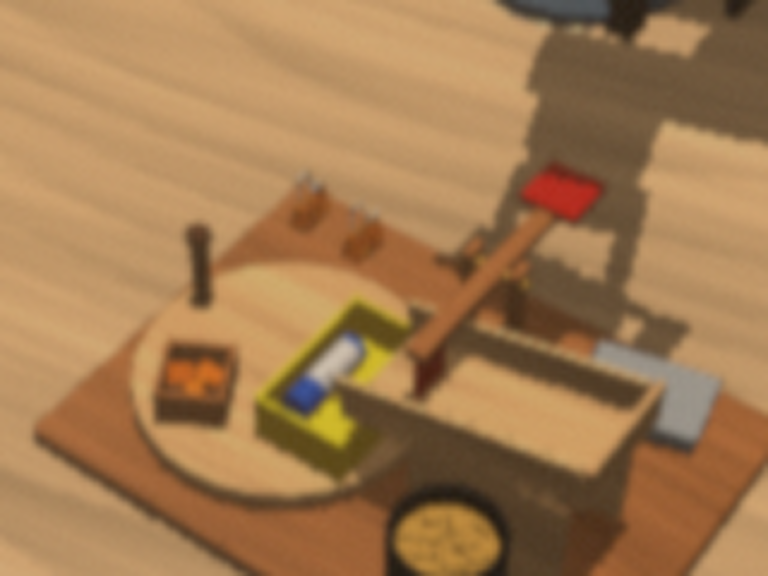

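View pics/top7z.png

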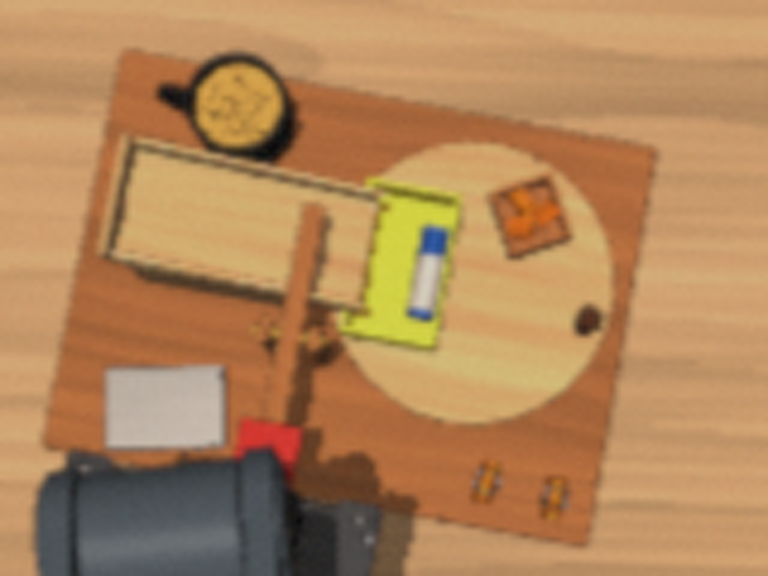

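The stick is in the box at (428,273) in the top zoom, the paddle is up, and the bystanders haven't moved. I'll let it settle for half a second and take a last measurement.

Call:
carry_out --pt "0 0 0 0 0 0 -1" --pt "0 0 0 0 0 0 -1" --pt "0 0 0 0 0 0 -1" --pt "0 0 0 0 0 0 -1"

```text
time: 10.55
position: [0.4091, 0.1727, 0.2583]
tool_rot: [0.077, 0.997, 0.0, -0.003]
ft_force: [1.0, -0.1, -0.1]
grip_width: 0.0008
```

```bash
python3 - <<'E'
from plan import *
c0=pickle.load(open('top7.pkl','rb')); s0=pickle.load(open('scene7.pkl','rb'))
A=cad(ray(c0,*px(588,320),.107)); d=A-[0,-100]; print('turntable deg',np.degrees(np.arctan2(d[1],d[0]))+101.9)
print('stick cad',cad(ray(c0,*px(428,273),.053)))
P=cad(ray(s0,185+564/4.8-.5,150+192/4.8-.5,.16)); print('paddle',P)
c=snap('top','top8.png'); s=snap('scene','scene8.png')
for a,b,r in ((c0,c,(slice(150,200),slice(215,285))),(s0,s,(slice(180,270),slice(190,345)))):
    print('max diff',np.abs(np.int16(a['pixels'][r])-np.int16(b['pixels'][r])).max())
a0=pickle.load(open('scene0.pkl','rb'))
def red(c):
    h=cv2.cvtColor(np.asarray(c['pixels']),cv2.COLOR_RGB2HSV); m=cv2.inRange(h,(0,200,120),(5,255,255))|cv2.inRange(h,(174,200,120),(180,255,255))
    m[:150]=0;m[210:]=0;m[:,:285]=0;m[:,330:]=0
    v,u=np.nonzero(m); return u.mean(),v.mean(),len(u)
print(red(a0),red(s))
E
```

```text
turntable deg -1.742934903717213
stick cad [ -1.99094306 -65.07017978]
paddle [-157.82106656   19.15429673]
max diff 9
max diff 20
(np.float64(301.65384615384613), np.float64(189.69230769230768), 78) (np.float64(301.7831325301205), np.float64(190.16867469879517), 83)
```

```bash
python3 -c "
from rig import robot
print(robot.hand_in())"
```

```text
the job is handed in; nothing more can be done
None
```

The glue stick is in the yellow box and the gate is shut. I handed the job in at about 10.6 s, and the hand-in itself reports no verdict.

With shut fingers I pushed the dowel about 64° anticlockwise. I then pressed the paddle about 32 mm, with roughly 5.5 N upward on the tool. The stick rolled into the box, and I let the paddle up slowly and backed the arm clear.

What the last checks showed:
- **Turntable:** about -1.7° (-0.03 rad), measured from the dowel. Right after the push, the separate estimates ranged from -3.7° to +2.6°, all well within tolerance.
- **Glue stick:** near the middle of the box, at about x -2, y -65 mm in the caddy's axes. It did not visibly move between pictures about 0.6 s apart.
- **Paddle:** within 0.5 pixel of where it started in the scene view. The arm's shadow fell partly on it, which may account for that small shift.
- **Bystanders:** the mug, tin and clips looked unmoved in the final close-up of the caddy. I did not check the stapler and tape roll at the end, but the arm passed well above or away from them.

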